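# Put the barrel samples away in the cellar locker

## Task

Stand every stoppered sample bottle that is on the bench upright in the tray, one to a compartment. Then slide the loaded tray, bottles first and handle last, fully home against the back of the wooden locker, and press both leaves of its cover down until their catches hold them shut. Do not disturb the wine bottle or the steel bowl.

Things in the scene. Friction and masses are not known exactly. Their poses are not given: they have to be found in the camera images.
- bottle0: squat green glass sample bottle with a cork stopper, one rigid piece: body 54 mm diameter, 44 mm tall; stopper 28 mm diameter, from 46 to 76 mm above the underside; 0.13 kg. Origin: centre of the underside, z up the bottle. Three or four bottles are present; None throughout if absent
- bottle1: squat green glass sample bottle with a cork stopper, one rigid piece: body 54 mm diameter, 44 mm tall; stopper 28 mm diameter, from 46 to 76 mm above the underside; 0.13 kg. Origin: centre of the underside, z up the bottle. Three or four bottles are present; None throughout if absent
- bottle2: squat green glass sample bottle with a cork stopper, one rigid piece: body 54 mm diameter, 44 mm tall; stopper 28 mm diameter, from 46 to 76 mm above the underside; 0.13 kg. Origin: centre of the underside, z up the bottle. Three or four bottles are present; None throughout if absent
- bottle3: squat green glass sample bottle with a cork stopper, one rigid piece: body 54 mm diameter, 44 mm tall; stopper 28 mm diameter, from 46 to 76 mm above the underside; 0.13 kg. Origin: centre of the underside, z up the bottle. Three or four bottles are present; None throughout if absent
- tray: loose aluminium tray on the bench, 142 x 142 x 32 mm high, walls and floor 5 mm, 0.40 kg; full-height 5 mm cross dividers make four 63 mm compartments centred at x = +-34, y = +-34 mm. Origin: centre of the underside; +y is the end that enters the locker first. Its handle, an upright fin, stands out from the middle of the -y end (see fin)
- fin (a point): on the tray, axes as the tray's: top of the handle, at y = -121 mm, 84 mm above the bench. The handle is a flat upright wooden fin 12 mm thick (along x), from y = -71 to -136 mm, from 20 to 84 mm above the bench
- mouth (a point): on the fixed dark wood locker: centre of its open front at bench level. Locker axes: +y into the bay, +x away from the robot, z up; its yaw varies. No floor (the tray slides on the bench); 147 mm clear width; side walls 12 mm thick, 102 mm high. In front of the mouth two guide plates, 40 mm high, 45 mm long, flare out by 0.35 rad
- home (a point): on the locker: where the tray's origin lies when fully home, its end against the back wall, 151 mm inside the mouth; axes as the locker's, the tray's then being parallel. The front 92 mm of the locker is open on top (under the cover leaves); beyond, a roof hides the bay (underside 92, top 102 mm above the bench); inner back wall 222 mm inside the mouth
- leaf_near (a joint): wooden cover leaf over half of the locker's front, 83 mm wide, 8 mm thick, 92 mm from hinge to free edge, there a 22 mm skirt. Value: 0 = shut, level on the side walls; 1.57 = upright; starts 1.75 to 2.15, leaning over the roof. Stays where left (0.06 N m friction); in the last 0.18 rad a ball catch resists (4 to 8 N near the free edge), then holds it at 0. Nearer the robot (-x side)
- leaf_far (a joint): wooden cover leaf over half of the locker's front, 83 mm wide, 8 mm thick, 92 mm from hinge to free edge, there a 22 mm skirt. Value: 0 = shut, level on the side walls; 1.57 = upright; starts 1.75 to 2.15, leaning over the roof. Stays where left (0.06 N m friction); in the last 0.18 rad a ball catch resists (4 to 8 N near the free edge), then holds it at 0. Farther from the robot (+x side)
- leaf_near_hinge (a point): on the locker, axes as the locker's: middle of this leaf's hinge line (which runs along x), at the underside of the shut leaf, 102 mm above the bench, 92 mm inside the mouth, 43 mm to the -x side
- leaf_far_hinge (a point): on the locker, axes as the locker's: middle of this leaf's hinge line (which runs along x), at the underside of the shut leaf, 102 mm above the bench, 92 mm inside the mouth, 43 mm to the +x side
- wine: bystander: standing full wine bottle, 76 mm diameter, 300 mm tall; origin under its centre. Leave it alone
- cup: bystander: small steel tasting bowl, 80 mm across, 60 mm high; origin under its centre. Leave it alone
There are look-alikes about, which are no part of the job. Leave any blue or turquoise look-alike of the bottle3 alone.

How it is judged:
On the way, in this order (a step that is already met when the one before it is completed fails the run):
1. every bottle stands upright on the tray's floor, in a compartment (x of bottle0 in the frame of tray between -0.06 and 0.06 m and y of bottle0 in the frame of tray between -0.06 and 0.06 m and z of bottle0 in the frame of tray between -0.005 and 0.013 m and angle between each of bottle0, bottle1, bottle2, bottle3's own z axis and vertical below 0.15 rad and linear speed of each of bottle0, bottle1, bottle2, bottle3 below 0.05 m/s and x of bottle1 in the frame of tray between -0.06 and 0.06 m and y of bottle1 in the frame of tray between -0.06 and 0.06 m and z of bottle1 in the frame of tray between -0.005 and 0.013 m and x of bottle2 in the frame of tray between -0.06 and 0.06 m and y of bottle2 in the frame of tray between -0.06 and 0.06 m and z of bottle2 in the frame of tray between -0.005 and 0.013 m and x of bottle3 in the frame of tray between -0.06 and 0.06 m and y of bottle3 in the frame of tray between -0.06 and 0.06 m and z of bottle3 in the frame of tray between -0.005 and 0.013 m), for 0.2 s.
2. the tray is fully home in the locker (x of tray in the frame of home between -0.006 and 0.006 m and y of tray in the frame of home between -0.008 and 0.008 m and z of tray in the frame of home between -0.005 and 0.005 m), for 0.2 s.
3. both leaves are shut (value of joint each of leaf_near, leaf_far below 0.05 rad), for 0.2 s.
At the end, for the whole second after the job is handed in: every bottle present stands upright (within 0.15 rad) on the floor of a tray compartment, the tray is home (within 8 mm in depth, 6 mm sideways) and at rest, and both leaves are shut (under 0.05 rad) (all of step 1 and all of step 2 and all of step 3 and linear speed of tray below 0.02 m/s); the robot touches nothing.
It fails at once if the wine bottle is moved more than 30 mm or tipped (distance of wine from where it was at the start of the episode above 0.03 m or angle between wine's own z axis and vertical above 0.3 rad).
It fails at once if the steel bowl is moved more than 30 mm (distance of cup from where it was at the start of the episode above 0.03 m).
Of bottle0, bottle1, bottle2, bottle3 only 3 to 4 are there at a start; the rules pass over those that are not, and their reading is None.
At some moment in a run one of bottle0, bottle1, bottle2, bottle3 may be knocked a few centimetres aside while the robot is not near it.
It also fails if it takes over 210 s, if anything falls off the work surface, if the arm or the gripper's body presses on something with over 40 N, if the wrist force passes 120 N, or if a joint passes its speed limit or range.

## Robot

A 6-joint arm with a two-finger parallel gripper is mounted at the origin on the work surface. World frame = base frame: x ahead of the robot, y to its left, z up, the work surface at z = 0. Lengths are in m, angles in rad, forces in N, time in s.
With the tool pointing down it reaches from about 0.35 to 0.725 m from the base axis. Payload 6 kg.
Tool frame: the origin (TCP) lies between the finger pads; the fingertips stand ahead of it and the grasp point (between the pads) lies 2 mm behind it (bot.tip_extent is the z of the fingertips in the tool frame, in m); z points along the fingers, y is the line along which they close (so a half turn about z gives the same grasp; the last joint's range is limited). The gripper opens to 85 mm and grips with 20 to 120 N. Pads are 22 mm wide; open, the fingers measure 114 mm over their backs; the gripper's body (76 mm by 85 mm) begins 54 mm behind the grasp point. The pads swing forward as they close: fully open they stand 13 mm farther back than shut.
Start: joints at [0.334, 0.04, 0.085, 0, -1.615, -0.334], TCP at [0.6, 0, 0.248] pointing down, gripper open.
Joint ranges: [-2.56, 2.56], [-1.29, 2.01], [-1.08, 1.49], [-3.29, 1.98], [-2.81, -0.18], [-2.99, 2.99]. Speed limits (rad/s): [2.57, 2.57, 3.01, 3.14, 3.14, 3.14].

## Interface

Orientations are given as [roll, pitch, yaw] about the fixed x, y, z axes, in that order (R = Rz(yaw) Ry(pitch) Rx(roll)).
In Python, from plant import bot, eyes, ticket gives the robot as it stands.
- The arm moves only by the tool carry_out, never from a script. Its argument "steps" is one flat list of numbers, 7 for each row, row after row: the shift along the world's x, y, z in mm, then the turn, a rotation vector about the world's x, y, z in degrees, then the opening, from -1 (shut) to 1 (fully open). In form: [tx, ty, tz, wx, wy, wz, claw, tx, ty, tz, wx, wy, wz, claw, ...]. A call has 1 to 10 rows; each row is the pose to reach, as a shift and turn from the pose commanded when the call began; what a row does not reach only later rows make up. A row lasts 1/8 s, in which the tool goes at most 62.5 mm and 10.7 degrees, less where a joint would pass 70% of its speed; a pose out of reach is approached as far as the arm can. A call with a gripper value outside its range is refused whole. The fingers move at their own pace and stop on an object; "squeeze" is the grip in N (left out, the last holds). Time passes only in rows, so rows that repeat a pose let the fingers close. It gives the time, the measured TCP pose, the force, the opening and the grip force at its end, in the units of the state.
- bot.get_obs(): the state, without advancing time (a new reading comes with each control period).
- eyes.read_camera(name): name is "scene" or "side" or "wrist"; returns a dict with "color" (420x560x3 uint8, red, green, blue), "fx", "fy", "cx", "cy" (pixels), "k1" (the pictures are not rectified: a ray, as slopes to the right and down, at radius r is drawn at 1 + k1 r^2 times it, then the intrinsics apply), "origin" and "attitude" of the camera in the world. Camera axes: x right, y down, z forward; pixel columns grow to the right and rows downward; lengths in m; the calibration is good to about 2 mm. A picture is of the moment at which its call begins. There is no depth.
- ticket.finish_job(): hands the job in; it is judged then, once.
The state is a dict: "t": time; "qpos": joint angles; "joint_velocities": joint speeds; "joint_torque": joint torques, N m; "ee_pos": TCP position; "tcp_rot": TCP orientation; "force": force on the tool from outside, world axes, zero at the start; "moment": the same for the moment, N m; "width": finger opening in m; "gripper_force": force on a finger pad.
Only numpy, scipy, OpenCV 4.12 (cv2) and the standard library are available. Lean on these libraries where they do the work, as an engineer would, in place of code of your own. Each camera call takes 0.05 s, during which the arm holds its last target. There are 200 camera calls.

## Working session

There is one attempt and no reset: what is moved stays moved. The work goes in short steps, Python scripts to look and compute and a tool call to move; the robot and the scene stay as the last step left them, time stands still between calls to the robot, and variables do not carry over. Pictures are saved under pics/ and viewed, at most 14 in all, crops included, and the job is handed in when it is done.

Besides the shell and the picture viewer there is one more tool, called after "Emit:" as name(argument=value, ...) on one line, values as JSON. carry_out: Moves the arm, as the interface text tells. Its arguments: {"type":"object","properties":{"steps":{"type":"array","items":{"type":"number"}},"squeeze":{"type":"number"}},"required":["steps"]}

```bash
ls; mkdir -p pics; cat > h.py <<'E'
import numpy as np, cv2
from scipy.spatial.transform import Rotation as Ro
from plant import bot, eyes, ticket
def cam(n):
    c=eyes.read_camera(n); return c
def att(c):
    a=np.array(c["attitude"],float)
    return a if a.shape==(3,3) else Ro.from_euler('xyz',a).as_matrix()
def K(c): return np.array([[c["fx"],0,c["cx"]],[0,c["fy"],c["cy"]],[0,0,1.]])
def D(c): return np.array([c["k1"],0,0,0,0.])
def ray(c,uv):
    p=cv2.undistortPoints(np.array(uv,float).reshape(-1,1,2),K(c),D(c)).reshape(-1,2)
    return np.c_[p,np.ones(len(p))]@att(c).T
def onz(c,uv,z):
    d=ray(c,uv); o=np.array(c["origin"]); return o+d*((z-o[2])/d[:,2])[:,None]
def proj(c,P):
    P=(np.array(P,float).reshape(-1,3)-c["origin"])@att(c)
    return cv2.projectPoints(P,np.zeros(3),np.zeros(3),K(c),D(c))[0].reshape(-1,2)
def save(c,n,s=1): cv2.imwrite(f"pics/{n}.png",cv2.resize(c["color"][:,:,::-1],None,fx=s,fy=s))
E
python3 - <<'E'
from h import *
for n in("scene","side","wrist"):
    c=cam(n);save(c,n+"0",1.4);print(n,c["origin"],c["attitude"],c["fx"],c["k1"])
print(bot.get_obs(),bot.tip_extent)
E
```

```text
pics
scene [1.13596029 0.12039057 0.94120927] [-2.46225365  0.01879205  1.8959936 ] 410.07636604453353 -0.031154943970797447
side [ 0.35904103 -0.75559513  0.58349436] [-2.21388847 -0.00767461 -0.21474827] 393.49325814364596 -0.04438702065591876
wrist [ 0.59956471 -0.07511855  0.37328561] [ 2.84000991e+00 -1.19012807e-03  3.14117773e+00] 359.72511793047113 -0.08477141749512455
{'t': 0.15, 'qpos': array([ 3.33718586e-01,  4.06660969e-02,  8.40148672e-02, -3.26884973e-04,
       -1.61550539e+00, -3.33723560e-01]), 'joint_velocities': array([ 0.00049388, -0.00348972,  0.00178901,  0.00123935,  0.00063275,
       -0.00078659]), 'joint_torque': array([-1.71928452e-03, -3.68610263e+01,  3.47691929e+01,  6.93625420e+00,
       -4.38957781e-03, -4.53315295e-06]), 'ee_pos': array([5.99760021e-01, 6.80903227e-05, 2.47500559e-01]), 'tcp_rot': array([ 3.14020044e+00, -1.37020223e-04, -1.57078682e+00]), 'force': array([ 0.0746374 ,  0.19161508, -0.01977142]), 'moment': array([ 0.03742583, -0.01159677,  0.04955525]), 'gripper_force': 0.0, 'width': 0.08556495114039216} 0.017
```

View pics/scene0.png

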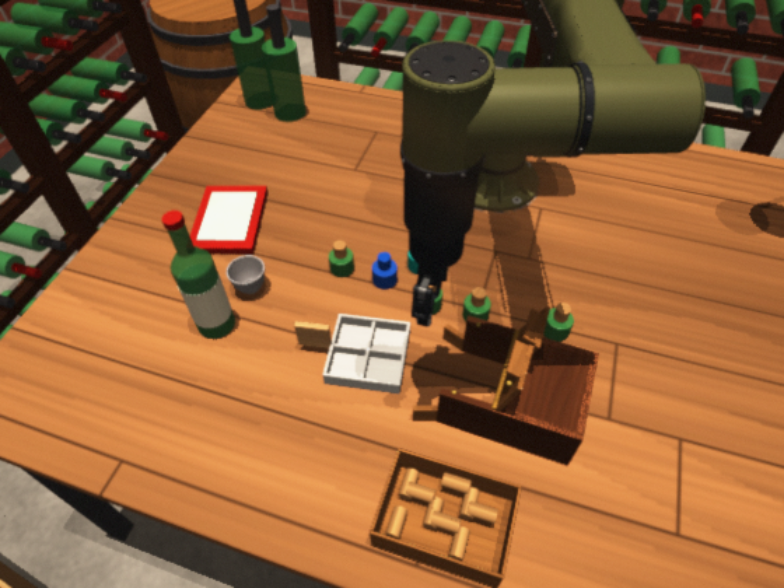

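View pics/side0.png

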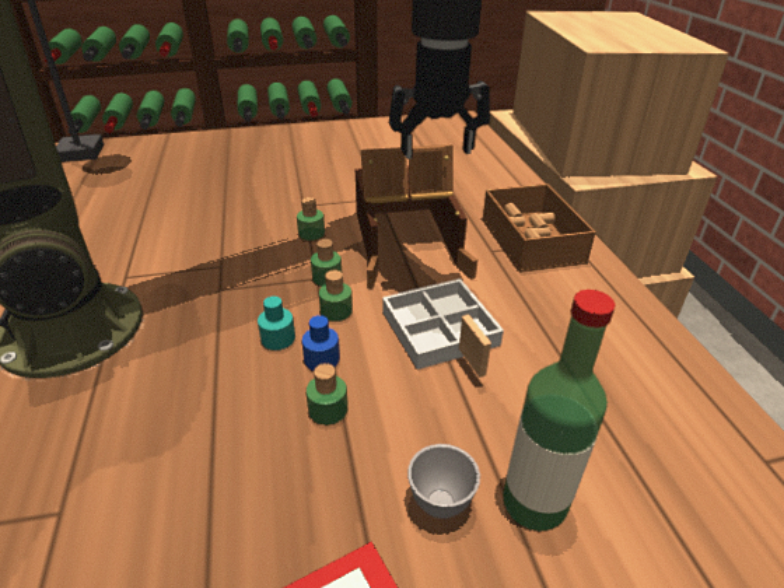

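The scene view shows the tray (368,350), the locker (520,390), four green bottles at (341,258), (430,298), (477,303) and (559,320), and blue and turquoise decoys. The side view shows the same four green bottles, at (310,220), (326,262), (335,297) and (327,395).

```bash
python3 - <<'E'
from h import *
for n in("side","scene"):
    c=cam(n); hsv=cv2.cvtColor(c["color"],cv2.COLOR_RGB2HSV)
    g=cv2.inRange(hsv,(45,90,30),(75,255,200))
    k,l,st,ce=cv2.connectedComponentsWithStats(g)
    for i in range(1,k):
        if st[i,4]>60:
            x,y,w,h,a=st[i]
            print(n,st[i],onz(c,[ce[i]],.022)[0].round(3))
    m=cv2.inRange(hsv,(0,0,95),(179,45,255))
    k,l,st,ce=cv2.connectedComponentsWithStats(m)
    for i in range(1,k):
        if st[i,4]>150 : print(n,"grey",st[i],ce[i].round())
    x0,y0,w,h=(235,90,200,150) if n=="side" else (200,190,240,180)
    f=4 if n=="side" else 3.3
    cv2.imwrite(f"pics/c_{n}.png",cv2.resize(c["color"][y0:y0+h,x0:x0+w,::-1],None,fx=f,fy=f,interpolation=cv2.INTER_CUBIC))
E
```

```text
side [231  11  19  23 217] [0.698 1.982 0.022]
side [186  13  16  21 208] [0.402 1.994 0.022]
side [209  12  17  23 214] [0.55  1.986 0.022]
side [163  14  14  22 220] [0.256 1.983 0.022]
side [ 85  17  22  25 282] [-0.185  1.969  0.022]
side [111  16  19  24 252] [-0.039  1.987  0.022]
side [ 59  19  24  25 311] [-0.332  1.97   0.022]
side [ 35  20  23  26 317] [-0.476  1.975  0.022]
side [234  56  17  24 230] [0.581 1.028 0.022]
side [192  59  14  23 221] [0.388 1.034 0.022]
side [213  58  16  23 214] [0.484 1.032 0.022]
side [170  60  14  24 236] [0.293 1.029 0.022]
side [123  63  16  25 263] [0.1   1.026 0.022]
side [ 98  65  19  25 283] [0.003 1.025 0.022]
side [ 74  66  21  26 288] [-0.093  1.028  0.022]
side [ 50  68  22  27 312] [-0.188  1.027  0.022]
side [212 150  19  21 262] [0.412 0.206 0.022]
side [222 180  29  49 632] [ 0.424 -0.011  0.022]
side [ 374  245   59   78 2435] [ 0.699 -0.326  0.022]
side [219 269  28  34 586] [ 0.386 -0.259  0.022]
side [360 347  46  32 464] [ 0.587 -0.467  0.022]
side grey [521 125  39  51 155] [543. 152.]
side grey [ 274  200   85   62 231
[... 989 characters left out ...]

scene [ 77  84  30  17 287] [ 0.105 -0.988  0.022]
scene [502  88  16  17 220] [-0.334  0.522  0.022]
scene [ 63  97  31  17 317] [ 0.191 -0.986  0.022]
scene [ 48 111  33  18 332] [ 0.276 -0.986  0.022]
scene [  0 158  35  21 407] [ 0.532 -0.986  0.022]
scene [122 164  33  46 891] [ 0.499 -0.553  0.022]
scene [  0 179  16  19 175] [ 0.615 -0.956  0.022]
scene [235 178  17  19 217] [ 0.392 -0.249  0.022]
scene [331 211  19  17 186] [0.421 0.054 0.022]
scene [389 220  21  23 266] [0.417 0.215 0.022]
scene [142 225  25  16 165] [ 0.626 -0.417  0.022]
scene grey [ 141  137   42   34 1102] [162. 154.]
scene grey [162 183  26  21 367] [176. 193.]
scene grey [ 231  224   61   53 2279] [262. 251.]
```

View pics/c_scene.png

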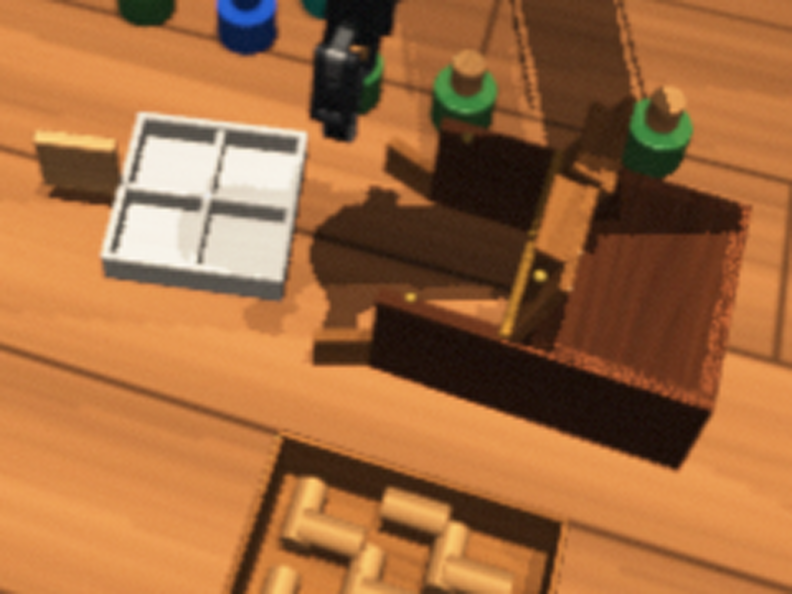

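View pics/c_side.png

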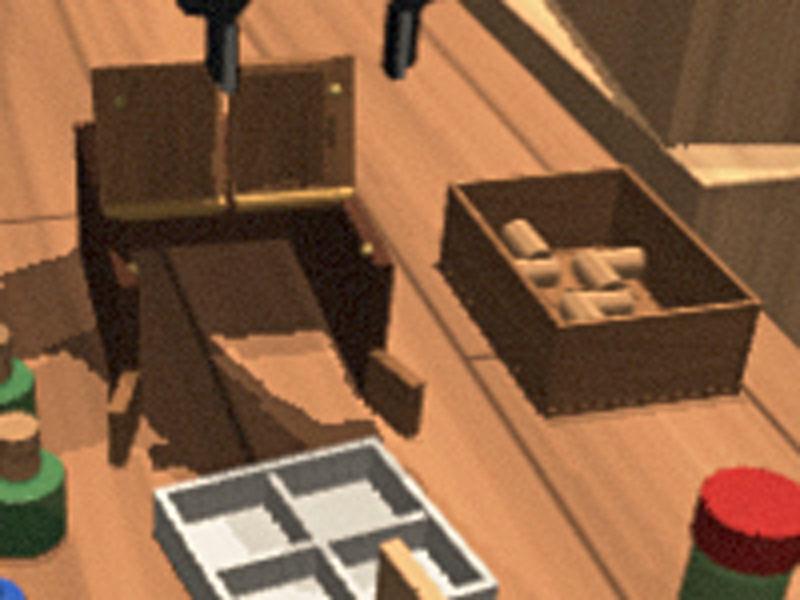

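The crops show the tray rim corners at scene-crop (135,115), (307,132), (282,283), (105,263). The locker top corners are at (375,303), (712,410), (750,205), (440,120), with both leaves leaning back over the roof.

```bash
python3 - <<'E'
from h import *
s=cam("scene");d=cam("side")
S=lambda l:np.array(l)/3.3+[200,190]-0.35
Dd=lambda l:np.array(l)/4+[235,90]-0.35
def fit(P,nm):
    P=np.array(P)[:,:2]; c=P.mean(0); print(nm,P.round(3).tolist(),"c",c.round(4)); return c
P=onz(s,S([(135,115),(307,132),(282,283),(105,263)]),.032); fit(P,"tray")
for i in range(4):
    v=P[(i+1)%4]-P[i]; print(np.linalg.norm(v).round(4),np.degrees(np.arctan2(v[1],v[0])).round(1))
print("tray side",onz(d,Dd([(155,490),(375,440),(497,585)]),.032).round(3))
print("fin scene",onz(s,S([(36,133),(117,140)]),.084).round(3),"fin side",onz(d,Dd([(383,543)]),.084).round(3))
print("locker scene",onz(s,S([(375,303),(712,410),(750,205),(440,120)]),.102).round(3))
print("locker front bottom +x",onz(s,S([(371,362),(679,467)]),0).round(3), onz(d,Dd([(390,262),(137,285)]),.102).round(3))
print("guide tips: scene",onz(s,S([(314,335),(388,145)]),.04).round(3),"side",onz(d,Dd([(420,382),(122,405)]),.04).round(3))
print("bot scene",onz(s,S([(469,60),(668,97)]),.076).round(3),onz(s,np.array([(340,245)])/1.4-.2,.076).round(3))
print("bot side",onz(d,np.array([(309,203),(324.5,246),(334,278),(324.5,373)])/1.4-.2,.076).round(3))
print("cup",onz(d,np.array([(444,470)])/1.4,.06),"wine",onz(s,np.array([(215,330)])/1.4,0), onz(d,np.array([(593,303)])/1.4,.3))
print("blue,turq",onz(d,np.array([(319,325),(274,304)])/1.4-.2,.076).round(3))
print("leaf edge side px; hinge", onz(d,Dd([(105,212),(228,203),(354,190)]),.105).round(3))
E
```

```text
tray [[0.528, -0.204], [0.5, -0.061], [0.642, -0.037], [0.668, -0.173]] c [ 0.5847 -0.1188]
0.1451 100.9
0.1439 9.5
0.138 -79.3
0.1435 -167.7
tray side [[ 0.503 -0.064  0.032]
 [ 0.641 -0.044  0.032]
 [ 0.663 -0.181  0.032]]
fin scene [[ 0.603 -0.253  0.084]
 [ 0.59  -0.19   0.084]] fin side [[ 0.591 -0.194  0.084]]
locker scene [[0.675 0.041 0.102]
 [0.684 0.274 0.102]
 [0.513 0.281 0.102]
 [0.507 0.047 0.102]]
locker front bottom +x [[0.669 0.042 0.   ]
 [0.681 0.275 0.   ]] [[0.672 0.041 0.102]
 [0.514 0.045 0.102]]
guide tips: scene [[ 0.681 -0.     0.04 ]
 [ 0.498  0.007  0.04 ]] side [[ 0.683 -0.001  0.04 ]
 [ 0.498  0.011  0.04 ]]
bot scene [[0.421 0.053 0.076]
 [0.409 0.213 0.076]] [[ 0.387 -0.249  0.076]]
bot side [[ 0.411  0.198  0.076]
 [ 0.422  0.04   0.076]
 [ 0.426 -0.056  0.076]
 [ 0.387 -0.257  0.076]]
cup [[ 0.49837911 -0.41612505  0.06      ]] wine [[ 0.61899284 -0.43539949  0.        ]] [[ 0.60258293 -0.44384328  0.3       ]]
blue,turq [[ 0.39  -0.163  0.076]
 [ 0.331 -0.102  0.076]]
leaf edge side px; hinge [[0.511 0.134 0.105]
 [0.591 0.131 0.105]
 [0.677 0.132 0.105]]
```

Emit:
carry_out(steps=[-45,0,12,0,0,0,1,-90,0,25,0,0,0,1,-135,0,40,0,0,0,1,-180,0,50,0,0,0,1,-180,0,50,0,0,0,1,-180,0,50,0,0,0,1], squeeze=40)

```text
t: 1.1
ee_pos: [0.42, 0.0002, 0.2982]
tcp_rot: [-3.141, 0.001, -1.57]
force: [-0.1, 0.3, -1.0]
width: 0.0852
gripper_force: 0.0
```

```bash
cat >> h.py <<'E'
def bottles(c,z=.023,amin=250):
    hsv=cv2.cvtColor(c["color"],cv2.COLOR_RGB2HSV)
    g=cv2.inRange(hsv,(45,90,25),(75,255,220))
    g=cv2.morphologyEx(g,cv2.MORPH_CLOSE,np.ones((5,5)))
    out=[]
    for k in cv2.findContours(g,cv2.RETR_EXTERNAL,cv2.CHAIN_APPROX_NONE)[0]:
        if cv2.contourArea(k)<amin: continue
        m=cv2.moments(cv2.convexHull(k)); uv=(m["m10"]/m["m00"],m["m01"]/m["m00"])
        x,y,w,h=cv2.boundingRect(k); p=onz(c,[uv],z)[0]
        pe=onz(c,[(x,uv[1]),(x+w,uv[1])],.03); 
        print("bottle",p[:2].round(4),"uv",np.round(uv),"wid",np.linalg.norm(pe[1]-pe[0]).round(3),"box",(x,y,w,h))
        out.append(p)
    return out
E
python3 - <<'E'
from h import *
c=cam("wrist");save(c,"w1",1.4);bottles(c);o=bot.get_obs();print(o["ee_pos"],o["t"],c["origin"])
E
```

```text
bottle [0.4107 0.227 ] uv [280. 344.] wid 0.054 box (260, 330, 41, 29)
[4.20232823e-01 1.42822095e-04 2.97652492e-01] 1.15 [ 0.41964948 -0.07508283  0.4240759 ]
```

View pics/w1.png

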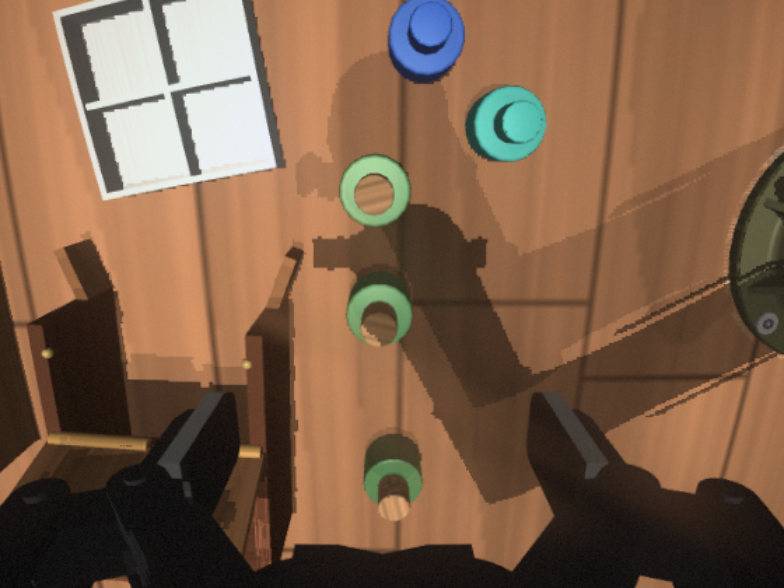

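The wrist view shows three green bottles in a column at (375,190), (380,313), (393,483), the decoys, the tray at upper left and the locker mouth at lower left.

```bash
sed -i 's/(45,90,25),(75,255,220)/(42,70,25),(78,255,255)/' h.py
cat >> h.py <<'E'
def W(c,l,z): return onz(c,np.array(l)/1.4-.15,z)
E
python3 - <<'E'
from h import *
c=cam("wrist");bottles(c)
c2=c; c={**c}
print("top discs z.044",W(c,[(375,190),(380,314),(393,482)],.044).round(4))
print("corks z.076",W(c,[(374,188),(380,331),(395,512)],.076).round(4))
P=W(c,[(105,199),(281,166),(54,10),(87,105),(167,92),(252,77),(190,173)],.032);print("tray",P.round(4)[:,:2].tolist())
print("ang",np.degrees(np.arctan2(*(P[1]-P[0])[1::-1])),np.degrees(np.arctan2(*(P[0]-P[2])[1::-1])))
print("locker wall front outer/inner tops",W(c,[(30,325),(112,290),(248,335),(290,297)],.102).round(4)[:,:2].tolist())
print("catches",W(c,[(47,353),(247,364)],.102).round(4)[:,:2].tolist())
E
```

```text
bottle [0.4108 0.2262] uv [280. 344.] wid 0.053 box (260, 328, 41, 32)
bottle [0.4229 0.058 ] uv [271. 224.] wid 0.055 box (247, 202, 48, 43)
bottle [ 0.4262 -0.0432] uv [267. 136.] wid 0.054 box (243, 111, 50, 51)
top discs z.044 [[ 0.4255 -0.0452  0.044 ]
 [ 0.4219  0.0515  0.044 ]
 [ 0.4106  0.2106  0.044 ]]
corks z.076 [[ 0.4257 -0.0491  0.076 ]
 [ 0.4218  0.054   0.076 ]
 [ 0.4095  0.2171  0.076 ]]
tray [[0.6385, -0.0398], [0.4968, -0.0626], [0.6617, -0.18], [0.6434, -0.1109], [0.5796, -0.1178], [0.5151, -0.1266], [0.5675, -0.0584]]
ang -170.8824274227301 99.41733878001178
locker wall front outer/inner tops [[0.6703, 0.0406], [0.604, 0.015], [0.5123, 0.0473], [0.4817, 0.0202]]
catches [[0.6617, 0.0619], [0.5148, 0.069]]
```

Emit:
carry_out(steps=[50,-15,0,0,0,0,1,105,-30,0,0,0,0,1,160,-50,0,0,0,0,1,160,-50,0,0,0,0,1,160,-50,0,0,0,0,1])

```text
t: 1.82
ee_pos: [0.5805, -0.0504, 0.2964]
tcp_rot: [3.138, -0.001, -1.572]
force: [0.1, -0.4, 1.0]
width: 0.0854
gripper_force: 0.0
```

```bash
python3 - <<'E'
from h import *
c=cam("wrist");save(c,"w2",1.4);bottles(c);o=bot.get_obs();print(o["ee_pos"],o["t"])
hsv=cv2.cvtColor(c["color"],cv2.COLOR_RGB2HSV);m=cv2.inRange(hsv,(0,0,120),(179,40,255))
m=cv2.morphologyEx(m,cv2.MORPH_CLOSE,np.ones((15,15)))
k=max(cv2.findContours(m,0,1)[0],key=cv2.contourArea);h=cv2.convexHull(k)
q=cv2.approxPolyDP(h,.02*cv2.arcLength(h,True),True).reshape(-1,2);print(q.tolist());print(onz(c,q,.032).round(4)[:,:2].tolist())
E
```

```text
bottle [0.4157 0.0597] uv [406. 264.] wid 0.055 box (385, 242, 44, 45)
bottle [ 0.4202 -0.0413] uv [412. 184.] wid 0.056 box (389, 161, 48, 47)
bottle [ 0.3909 -0.23  ] uv [455.   6.] wid 0.059 box (431, 0, 55, 15)
[ 0.58006758 -0.05020278  0.29797517] 1.875
[[328, 29], [344, 167], [218, 186], [190, 54]]
[[0.5243, -0.2012], [0.5019, -0.0615], [0.6406, -0.0405], [0.6638, -0.1779]]
```

View pics/w2.png

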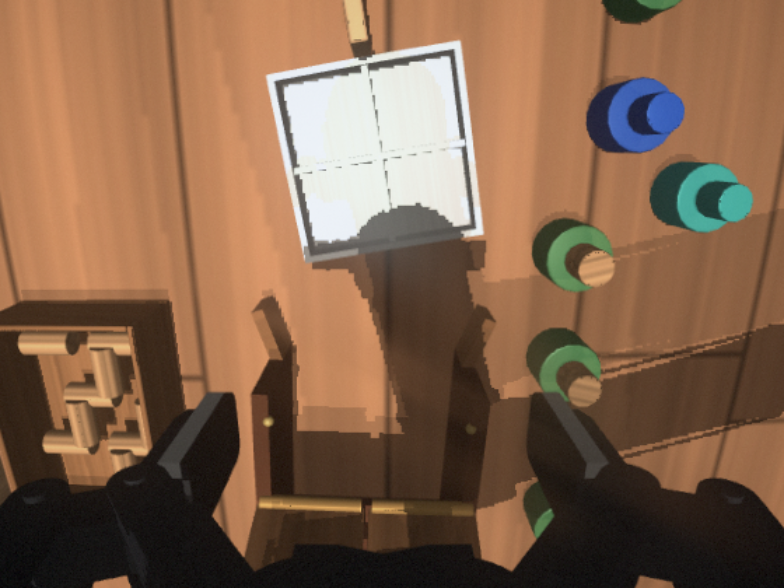

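The tray measures 141 mm square, as it should, with its centre at (0.583,-0.120) and a yaw of about 9.3°. I'll pick bottle C at (0.4255,-0.047).

Emit:
carry_out(steps=[-50,1,-30,0,0,0,1,-100,2,-60,0,0,0,1,-154,3,-90,0,0,0,1,-154,3,-140,0,0,0,1,-154,3,-180,0,0,0,1,-154,3,-215,0,0,0,1,-154,3,-234,0,0,0,1,-154,3,-234,0,0,0,1,-154,3,-234,0,0,0,-1,-154,3,-234,0,0,0,-1], squeeze=40)

```text
t: 3.12
ee_pos: [0.4267, -0.0467, 0.0658]
tcp_rot: [-3.139, 0.001, -1.571]
force: [0.4, 1.2, -0.3]
width: 0.052
gripper_force: 0.0
```

Emit:
carry_out(steps=[0,0,0,0,0,0,-1,0,0,0,0,0,0,-1,0,0,0,0,0,0,-1,0,0,0,0,0,0,-1])

```text
t: 3.62
ee_pos: [0.4265, -0.0469, 0.065]
tcp_rot: [-3.14, -0.0, -1.571]
force: [-0.6, -0.0, 5.3]
width: 0.0267
gripper_force: 39.7
```

```bash
python3 - <<'E'
from h import *
o=bot.get_obs();print(o["ee_pos"],o["t"],o["width"])
c=cam("wrist");save(c,"w3",1.4)
E
```

```text
[ 0.42650638 -0.04692523  0.06501968] 3.625 0.026743404881696076
```

View pics/w3.png

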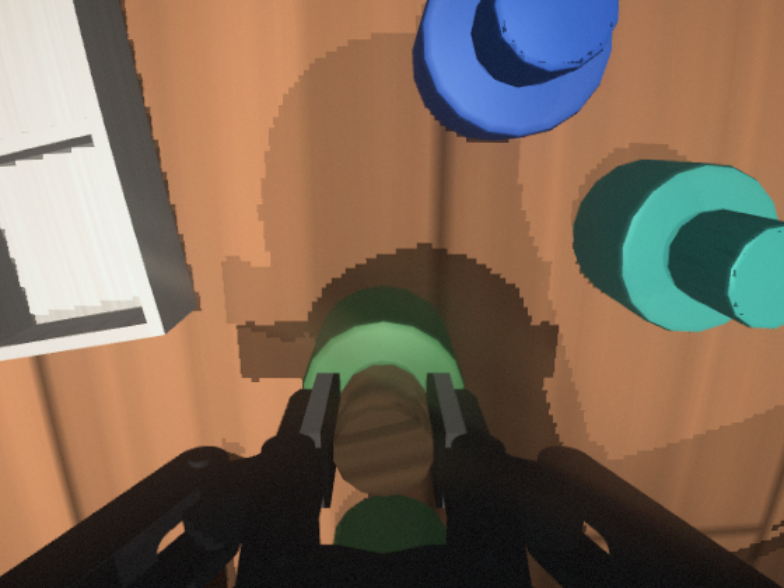

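The cork is gripped between the pads at (385,440), on axis. The width of 26.7 mm matches the stopper.

```bash
python3 - <<'E'
from h import *
c=cam("wrist")
print(W(c,[(385,440)],.076),W(c,[(384,440-66),(384,440+55)],.076),"top disc edges",W(c,[(303,385),(464,385),(384,322)],.044))
E
```

```text
[[ 0.42559554 -0.04889359  0.076     ]] [[ 0.42586879 -0.06797264  0.076     ]
 [ 0.42584775 -0.03132441  0.076     ]] top disc edges [[ 0.45201606 -0.04892021  0.044     ]
 [ 0.39998698 -0.04894542  0.044     ]
 [ 0.42584543 -0.070524    0.044     ]]
```

Emit:
carry_out(steps=[0,0,25,0,0,0,-1,0,0,60,0,0,0,-1,30,-25,80,0,0,0,-1,65,-55,80,0,0,0,-1,100,-85,80,0,0,0,-1,128,-112,80,0,0,0,-1,128,-112,80,0,0,0,-1,128,-112,60,0,0,0,-1,128,-112,60,0,0,0,-1])

```text
t: 4.85
ee_pos: [0.5521, -0.1581, 0.1211]
tcp_rot: [3.137, 0.001, -1.57]
force: [0.4, 0.1, -2.1]
width: 0.0269
gripper_force: 40.0
```

```bash
python3 - <<'E'
from h import *
c=cam("wrist");save(c,"w4",1.4);o=bot.get_obs();print(o["ee_pos"],o["width"])
d=cam("side");cv2.imwrite("pics/d4.png",cv2.resize(d["color"][170:310,250:400,::-1],None,fx=4,fy=4))
E
```

```text
[ 0.55278346 -0.15832727  0.12272263] 0.02701364639343755
```

View pics/w4.png

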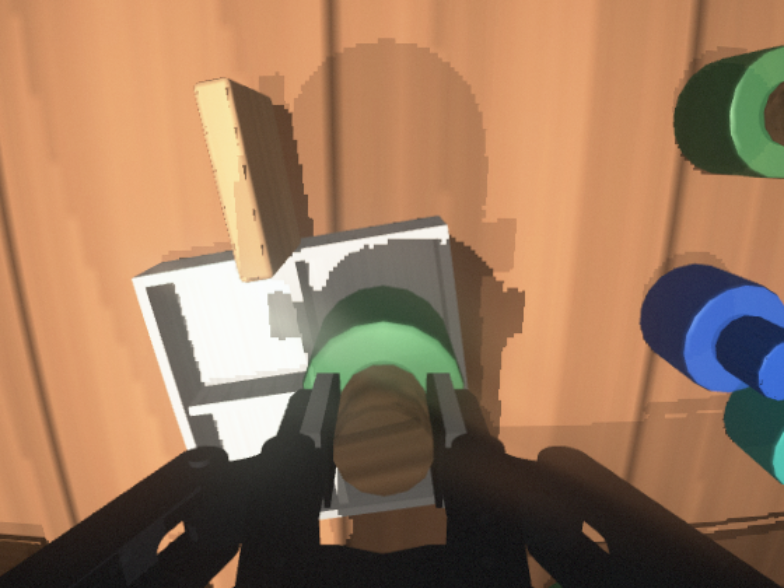

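The held bottle hangs over the compartment nearest the robot at the handle end. The rim's rear corners are at (447,226) and (135,279).

```bash
python3 - <<'E'
from h import *
c=cam("wrist");print(bot.get_obs()["ee_pos"])
P=W(c,[(447,226),(135,279),(436,513)],.032);print(P.round(4))
t=np.radians(9.3);R=np.array([[np.cos(t),-np.sin(t)],[np.sin(t),np.cos(t)]])
print("centres from rear R, rear L:",P[0,:2]+R@[.071,.071],P[1,:2]+R@[-.071,.071])
E
```

```text
[ 0.55381685 -0.15853784  0.12465263]
[[ 0.5252 -0.2013  0.032 ]
 [ 0.666  -0.1777  0.032 ]
 [ 0.5248 -0.0498  0.032 ]]
centres from rear R, rear L: [ 0.58381125 -0.11972451] [ 0.58444368 -0.11912508]
```

Emit:
carry_out(steps=[1,0,-20,0,0,0,-1,1,0,-38,0,0,0,-1,1,0,-48,0,0,0,-1,1,0,-53,0,0,0,-1,1,0,-53,0,0,0,-1,1,0,-53,0,0,0,-1,1,0,-53,0,0,0,-1])

```text
t: 5.88
ee_pos: [0.5552, -0.159, 0.0717]
tcp_rot: [-3.141, 0.0, -1.571]
force: [-0.4, -0.1, -1.5]
width: 0.0269
gripper_force: 40.1
```

Emit:
carry_out(steps=[0,0,-1,0,0,0,-1,0,0,-1,0,0,0,0.1,0,0,-1,0,0,0,0.1,0,0,-1,0,0,0,0.1,0,0,-1,0,0,0,0.1,0,0,15,0,0,0,0.1,0,0,40,0,0,0,0.1,0,0,90,0,0,0,0.1,0,0,150,0,0,0,1,0,0,190,0,0,0,1])

```text
t: 7.12
ee_pos: [0.5552, -0.1594, 0.2663]
tcp_rot: [-3.137, -0.001, -1.571]
force: [0.5, -0.4, -0.3]
width: 0.0805
gripper_force: 0.0
```

Emit:
carry_out(steps=[-40,40,0,0,0,0,1,-80,80,0,0,0,0,1,-110,120,0,0,0,0,1,-133,160,0,0,0,0,1,-133,160,0,0,0,0,1,-133,160,0,0,0,0,1])

```text
t: 7.88
ee_pos: [0.4221, 0.001, 0.2624]
tcp_rot: [-3.14, 0.0, -1.57]
force: [0.6, 0.1, -0.0]
width: 0.0855
gripper_force: 0.0
```

```bash
cat >> h.py <<'E'
def tops(c):
    "light-green top faces (z=.044): ellipse fit"
    hsv=cv2.cvtColor(c["color"],cv2.COLOR_RGB2HSV)
    g=cv2.inRange(hsv,(42,60,100),(78,255,255)); g=cv2.morphologyEx(g,cv2.MORPH_OPEN,np.ones((3,3)))
    for k in cv2.findContours(g,cv2.RETR_EXTERNAL,cv2.CHAIN_APPROX_NONE)[0]:
        if cv2.contourArea(cv2.convexHull(k))<300: continue
        e=cv2.fitEllipse(cv2.convexHull(k)); print("top",onz(c,[e[0]],.044)[0][:2].round(4),np.round(e[0]),np.round(e[1]))
E
python3 - <<'E'
from h import *
c=cam("wrist");save(c,"w5",1.4);bottles(c);tops(c);o=bot.get_obs();print(o["ee_pos"],o["t"])
E
```

```text
bottle [0.4104 0.2275] uv [283. 362.] wid 0.055 box (261, 345, 45, 34)
bottle [0.4225 0.0571] uv [273. 232.] wid 0.054 box (248, 208, 51, 48)
bottle [ 0.5602 -0.1545] uv [127.  21.] wid 0.062 box (95, 0, 65, 44)
top [0.4109 0.2118] [283. 363.] [35. 44.]
top [0.4228 0.0517] [273. 234.] [46. 51.]
top [ 0.5543 -0.1513] [125.  19.] [45. 57.]
[0.42218341 0.00060292 0.26195488] 7.925
```

View pics/w5.png

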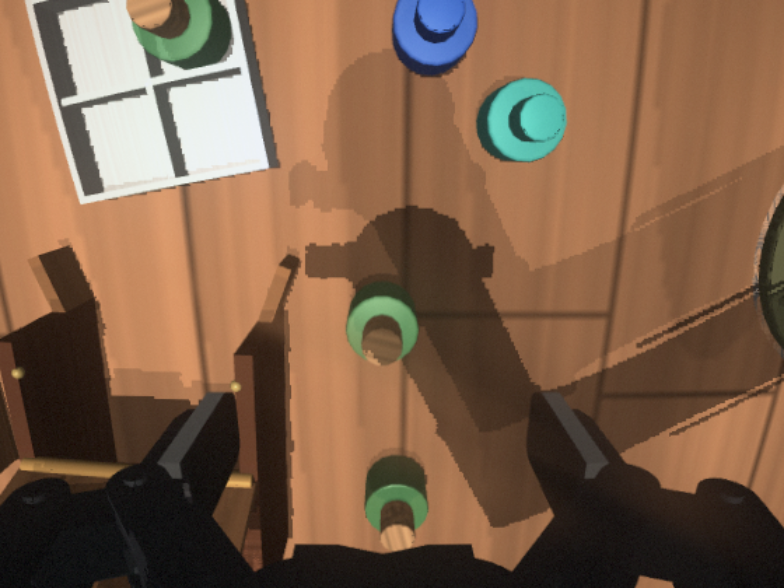

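Bottle C stands in its compartment at (180,35). B is at (380,325) and A at (396,505), both where they were before.

Emit:
carry_out(steps=[1,52,-20,0,0,0,1,1,52,-70,0,0,0,1,1,52,-120,0,0,0,1,1,52,-160,0,0,0,1,1,52,-185,0,0,0,1,1,52,-195,0,0,0,1,1,52,-195,0,0,0,1,1,52,-195,0,0,0,-1,1,52,-195,0,0,0,-1,1,52,-195,0,0,0,-1])

```text
t: 9.18
ee_pos: [0.4232, 0.0532, 0.0669]
tcp_rot: [-3.141, 0.0, -1.571]
force: [0.3, -1.0, -0.0]
width: 0.0323
gripper_force: 0.0
```

Emit:
carry_out(steps=[0,0,0,0,0,0,-1,0,0,0,0,0,0,-1,0,0,0,0,0,0,-1])

```text
t: 9.55
ee_pos: [0.4234, 0.0532, 0.0669]
tcp_rot: [-3.141, 0.0, -1.571]
force: [0.1, -0.6, 4.7]
width: 0.0269
gripper_force: 39.6
```

Emit:
carry_out(steps=[0,0,30,0,0,0,-1,0,0,75,0,0,0,-1,35,-20,105,0,0,0,-1,75,-55,105,0,0,0,-1,110,-95,105,0,0,0,-1,145,-130,105,0,0,0,-1,175,-165,105,0,0,0,-1,200,-201,105,0,0,0,-1,200,-201,100,0,0,0,-1,200,-201,80,0,0,0,-1])

```text
t: 10.8
ee_pos: [0.6231, -0.1479, 0.1455]
tcp_rot: [-3.141, 0.0, -1.571]
force: [0.2, -0.0, -2.2]
width: 0.0271
gripper_force: 40.0
```

Emit:
carry_out(steps=[0,0,-20,0,0,0,-1,0,0,-40,0,0,0,-1,0,0,-58,0,0,0,-1,0,0,-69,0,0,0,-1,0,0,-74,0,0,0,-1,0,0,-74,0,0,0,-1,0,0,-74,0,0,0,-1])

```text
t: 11.68
ee_pos: [0.6234, -0.148, 0.0729]
tcp_rot: [-3.141, -0.0, -1.571]
force: [-0.5, -1.1, -1.2]
width: 0.0267
gripper_force: 40.1
```

Emit:
carry_out(steps=[0,0,-1,0,0,0,-1,0,0,-1,0,0,0,0.1,0,0,-1,0,0,0,0.1,0,0,-1,0,0,0,0.1,0,0,-1,0,0,0,0.1,0,0,15,0,0,0,0.1,0,0,40,0,0,0,0.1,0,0,90,0,0,0,0.1,0,0,150,0,0,0,1,0,0,190,0,0,0,1])

```text
t: 12.92
ee_pos: [0.6232, -0.1484, 0.2676]
tcp_rot: [-3.137, -0.001, -1.571]
force: [1.0, -0.4, -0.4]
width: 0.0807
gripper_force: 0.0
```

Emit:
carry_out(steps=[-50,20,0,0,0,0,1,-100,50,0,0,0,0,1,-150,85,0,0,0,0,1,-190,130,0,0,0,0,1,-210,185,0,0,0,0,1,-213,240,0,0,0,0,1,-213,288,0,0,0,0,1,-213,288,0,0,0,0,1,-213,288,0,0,0,0,1])

```text
t: 14.05
ee_pos: [0.41, 0.1398, 0.2633]
tcp_rot: [-3.141, 0.0, -1.57]
force: [-0.4, -0.6, 0.2]
width: 0.0853
gripper_force: 0.0
```

```bash
python3 - <<'E'
from h import *
c=cam("wrist");save(c,"w6",1.4);bottles(c);tops(c);o=bot.get_obs();print(o["ee_pos"],o["t"])
c=cam("side");bottles(c)
E
```

```text
bottle [0.4064 0.2148] uv [277. 248.] wid 0.048 box (253, 231, 45, 40)
top [0.4075 0.2082] [276. 250.] [38. 46.]
[0.41008741 0.13941208 0.26316774] 14.1
bottle [ 0.5901 -0.4618] uv [380. 364.] wid 0.071 box (360, 346, 46, 33)
bottle [ 0.386  -0.2547] uv [233. 285.] wid 0.052 box (219, 269, 28, 34)
bottle [ 0.7102 -0.3088] uv [406. 279.] wid 0.114 box (373, 228, 60, 96)
bottle [ 0.5734 -0.1403] uv [312. 232.] wid 0.08 box (295, 217, 37, 32)
bottle [0.4107 0.2081] uv [221. 160.] wid 0.052 box (212, 150, 19, 22)
bottle [-0.1378  1.0005] uv [72. 80.] wid 0.193 box (50, 66, 45, 29)
bottle [0.0039 1.0021] uv [107.  77.] wid 0.081 box (98, 65, 19, 25)
bottle [-0.3291  1.9227] uv [70. 31.] wid 0.456 box (34, 17, 73, 29)
```

Emit:
carry_out(steps=[0,40,-20,0,0,0,1,0,72,-70,0,0,0,1,0,72,-120,0,0,0,1,0,72,-160,0,0,0,1,0,72,-185,0,0,0,1,0,72,-196,0,0,0,1,0,72,-196,0,0,0,1,0,72,-196,0,0,0,-1,0,72,-196,0,0,0,-1,0,72,-196,0,0,0,-1])

```text
t: 15.4
ee_pos: [0.4102, 0.2123, 0.0669]
tcp_rot: [-3.141, 0.001, -1.571]
force: [0.0, 1.1, 0.4]
width: 0.032
gripper_force: 0.0
```

Emit:
carry_out(steps=[0,0,0,0,0,0,-1,0,0,0,0,0,0,-1,0,0,0,0,0,0,-1])

```text
t: 15.78
ee_pos: [0.4102, 0.2122, 0.0668]
tcp_rot: [-3.141, 0.0, -1.571]
force: [-0.4, 0.0, 4.2]
width: 0.0271
gripper_force: 39.3
```

```bash
python3 - <<'E'
from h import *
c=cam("wrist");bottles(c);o=bot.get_obs();print(o["ee_pos"],o["t"],o["width"])
print("expected disc near edge px:",proj(c,[(o["ee_pos"][0],o["ee_pos"][1]-.027,.044)]))
save(c,"w7",1.4)
hsv=cv2.cvtColor(c["color"],cv2.COLOR_RGB2HSV);print(hsv[200:290:5,275].tolist())
E
```

```text
bottle [0.4095 0.2056] uv [274. 247.] wid 0.056 box (216, 202, 115, 81)
[0.41021563 0.21222886 0.06678927] 15.825 0.027207123918558986
expected disc near edge px: [[272.59936409 221.10107602]]
[[14, 115, 102], [43, 84, 82], [47, 90, 82], [50, 89, 83], [51, 91, 81], [56, 90, 102], [58, 69, 236], [58, 65, 238], [57, 70, 234], [58, 73, 229], [58, 79, 223], [56, 84, 174], [23, 92, 128], [25, 91, 112], [27, 82, 103], [20, 99, 106], [17, 106, 118], [17, 103, 89]]
```

Emit:
carry_out(steps=[0,0,30,0,0,0,-1,0,-10,75,0,0,0,-1,0,-50,100,0,0,0,-1,0,-95,105,0,0,0,-1,0,-145,105,0,0,0,-1,20,-195,105,0,0,0,-1,60,-235,105,0,0,0,-1,100,-275,105,0,0,0,-1,135,-305,105,0,0,0,-1,135,-305,90,0,0,0,-1])

```text
t: 17.08
ee_pos: [0.546, -0.095, 0.1543]
tcp_rot: [3.139, -0.001, -1.574]
force: [0.1, -0.2, -1.4]
width: 0.0267
gripper_force: 40.0
```

Emit:
carry_out(steps=[0,0,-10,0,0,0,-1,0,0,-25,0,0,0,-1,0,0,-25,0,0,0,-1])

```text
t: 17.45
ee_pos: [0.5439, -0.0922, 0.1299]
tcp_rot: [3.139, 0.0, -1.57]
force: [-0.5, 0.7, -1.0]
width: 0.0265
gripper_force: 40.0
```

```bash
python3 - <<'E'
from h import *
c=cam("wrist");save(c,"w8",1.4);o=bot.get_obs();print(o["ee_pos"],o["width"])
E
```

```text
[ 0.54446091 -0.09243381  0.13106603] 0.02676673063349181
```

View pics/w8.png

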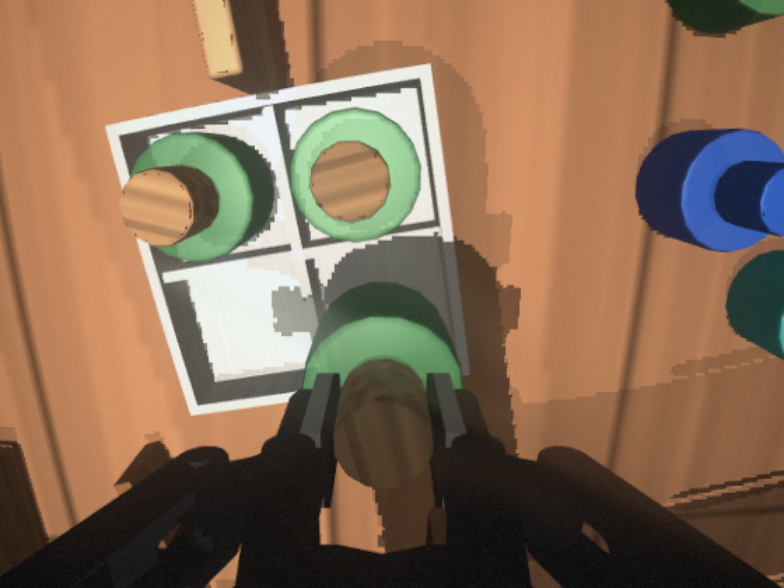

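Two bottles stand in the rear compartments. The third hangs over the robot-side front compartment, with the tray unmoved.

Emit:
carry_out(steps=[0,0,-20,0,0,0,-1,0,0,-38,0,0,0,-1,0,0,-50,0,0,0,-1,0,0,-58,0,0,0,-1,0,0,-59,0,0,0,-1,0,0,-59,0,0,0,-1])

```text
t: 18.25
ee_pos: [0.5451, -0.093, 0.0725]
tcp_rot: [-3.141, 0.0, -1.571]
force: [-0.5, 0.1, -1.8]
width: 0.0268
gripper_force: 40.0
```

Emit:
carry_out(steps=[0,0,-1,0,0,0,-1,0,0,-1,0,0,0,0.1,0,0,-1,0,0,0,0.1,0,0,-1,0,0,0,0.1,0,0,-1,0,0,0,0.1,0,0,15,0,0,0,0.1,0,0,40,0,0,0,0.1,0,0,90,0,0,0,0.1,0,0,150,0,0,0,1,0,0,190,0,0,0,1])

```text
t: 19.5
ee_pos: [0.5453, -0.0934, 0.2672]
tcp_rot: [-3.137, -0.0, -1.571]
force: [1.3, -0.3, 0.1]
width: 0.0806
gripper_force: 0.0
```

Emit:
carry_out(steps=[-40,-45,0,0,0,0,1,-80,-95,0,0,0,0,1,-120,-145,0,0,0,0,1,-155,-190,0,0,0,0,1,-155,-225,0,0,0,0,1,-155,-225,0,0,0,0,1,-155,-225,0,0,0,0,1])

```text
t: 20.38
ee_pos: [0.3899, -0.3179, 0.263]
tcp_rot: [-3.141, -0.0, -1.571]
force: [-0.3, -0.1, 0.7]
width: 0.0851
gripper_force: 0.0
```

```bash
python3 - <<'E'
from h import *
c=cam("wrist");save(c,"w9",1.4);bottles(c);tops(c);o=bot.get_obs();print(o["ee_pos"],o["t"])
c=cam("side");bottles(c)
E
```

```text
bottle [ 0.5304 -0.0883] uv [161. 363.] wid 0.023 box (152, 342, 18, 41)
bottle [ 0.6225 -0.1488] uv [ 82. 320.] wid 0.085 box (50, 300, 67, 39)
bottle [ 0.3863 -0.2506] uv [277. 242.] wid 0.055 box (252, 214, 51, 54)
bottle [ 0.5687 -0.4394] uv [90. 60.] wid 0.018 box (82, 42, 18, 37)
top [ 0.6263 -0.1531] [ 69. 326.] [26. 42.]
top [ 0.3864 -0.2528] [277. 247.] [46. 51.]
[ 0.39015235 -0.31757012  0.26292248] 20.425
bottle [ 0.5901 -0.462 ] uv [380. 364.] wid 0.071 box (360, 346, 46, 33)
bottle [ 0.3868 -0.2539] uv [233. 285.] wid 0.053 box (219, 268, 29, 35)
bottle [ 0.7102 -0.3088] uv [406. 279.] wid 0.114 box (373, 228, 60, 96)
bottle [ 0.5673 -0.1166] uv [307. 226.] wid 0.105 box (284, 207, 48, 42)
bottle [-0.1276  1.0247] uv [76. 78.] wid 0.169 box (56, 66, 39, 27)
bottle [0.004  1.0014] uv [107.  77.] wid 0.081 box (98, 65, 19, 25)
bottle [-0.3281  1.927 ] uv [71. 31.] wid 0.45 box (35, 17, 72, 28)
```

Emit:
carry_out(steps=[-4,35,-20,0,0,0,1,-4,66,-70,0,0,0,1,-4,66,-120,0,0,0,1,-4,66,-160,0,0,0,1,-4,66,-185,0,0,0,1,-4,66,-196,0,0,0,1,-4,66,-196,0,0,0,1,-4,66,-196,0,0,0,-1,-4,66,-196,0,0,0,-1,-4,66,-196,0,0,0,-1])

```text
t: 21.72
ee_pos: [0.3863, -0.2521, 0.0669]
tcp_rot: [-3.141, -0.0, -1.571]
force: [0.2, 0.6, -0.1]
width: 0.032
gripper_force: 0.0
```

Emit:
carry_out(steps=[0,0,0,0,0,0,-1,0,0,0,0,0,0,-1,0,0,0,0,0,0,-1])

```text
t: 22.1
ee_pos: [0.3863, -0.2521, 0.0668]
tcp_rot: [-3.141, -0.0, -1.571]
force: [-0.5, 0.3, 4.5]
width: 0.0265
gripper_force: 39.3
```

Emit:
carry_out(steps=[0,0,30,0,0,0,-1,0,0,75,0,0,0,-1,30,15,110,0,0,0,-1,70,45,110,0,0,0,-1,110,75,110,0,0,0,-1,150,110,110,0,0,0,-1,190,145,110,0,0,0,-1,226,171,110,0,0,0,-1,226,171,105,0,0,0,-1,226,171,65,0,0,0,-1])

```text
t: 23.35
ee_pos: [0.6133, -0.0809, 0.1327]
tcp_rot: [-3.138, -0.0, -1.57]
force: [0.5, 0.4, -1.3]
width: 0.0267
gripper_force: 40.1
```

Emit:
carry_out(steps=[0,0,0,0,0,0,-1,0,0,-20,0,0,0,-1,0,0,-38,0,0,0,-1,0,0,-50,0,0,0,-1,0,0,-58,0,0,0,-1,0,0,-59,0,0,0,-1,0,0,-59,0,0,0,-1])

```text
t: 24.22
ee_pos: [0.6121, -0.081, 0.0726]
tcp_rot: [-3.141, -0.0, -1.571]
force: [0.2, -0.3, -1.5]
width: 0.0265
gripper_force: 40.0
```

Emit:
carry_out(steps=[0,0,-1,0,0,0,-1,0,0,-1,0,0,0,0.1,0,0,-1,0,0,0,0.1,0,0,-1,0,0,0,0.1,0,0,-1,0,0,0,0.1,0,0,15,0,0,0,0.1,0,0,40,0,0,0,0.1,0,0,90,0,0,0,0.1,0,0,150,0,0,0,1,0,0,190,0,0,0,1])

```text
t: 25.48
ee_pos: [0.6123, -0.0814, 0.2675]
tcp_rot: [-3.137, -0.0, -1.571]
force: [0.9, -0.2, -0.4]
width: 0.0809
gripper_force: 0.0
```

Emit:
carry_out(steps=[-10,-30,0,0,0,0,1,-20,-70,0,0,0,0,1,-20,-120,0,0,0,0,1,-20,-120,0,0,0,0,1,-20,-120,0,0,0,0,1])

```text
t: 26.1
ee_pos: [0.592, -0.2011, 0.2631]
tcp_rot: [-3.141, -0.0, -1.571]
force: [0.3, 0.2, -0.2]
width: 0.0856
gripper_force: 0.0
```

```bash
python3 - <<'E'
from h import *
c=cam("wrist");save(c,"w10",1.4);bottles(c);tops(c);o=bot.get_obs();print(o["ee_pos"],o["t"])
E
```

```text
bottle [ 0.6138 -0.0717] uv [254. 293.] wid 0.055 box (230, 269, 49, 47)
bottle [ 0.6235 -0.1445] uv [244. 233.] wid 0.055 box (217, 204, 52, 56)
bottle [ 0.5493 -0.1207] uv [312. 253.] wid 0.063 box (284, 199, 58, 109)
top [ 0.6127 -0.0793] [254. 296.] [42. 49.]
top [ 0.5455 -0.0905] [317. 287.] [43. 50.]
top [ 0.6232 -0.1475] [243. 237.] [48. 52.]
top [ 0.5548 -0.1558] [310. 229.] [49. 52.]
[ 0.59206563 -0.20059482  0.26300625] 26.15
```

View pics/w10.png

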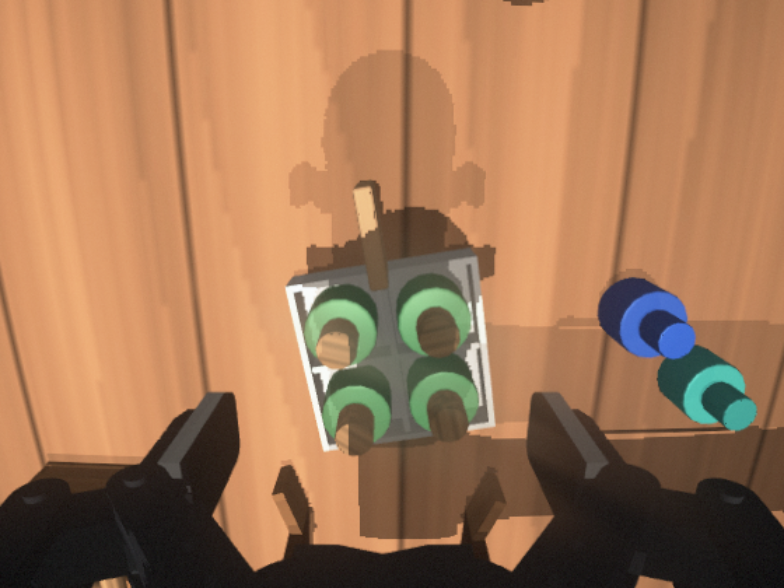

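All four bottles stand in the tray's compartments, at (340,325), (433,312), (357,405), (443,395). The handle is at (370,220).

```bash
python3 - <<'E'
from h import *
c=cam("wrist")
P=W(c,[(288,288),(475,256),(493,426),(325,449)],.032);print("tray",P[:,:2].round(4).tolist(),P.mean(0))
print("fin top",W(c,[(366,184),(372,235)],.084).round(4))
# w2 pose
w2={**c,"origin":np.array([0.5797,-0.1254,0.4240])}
print("w2 catches",W(w2,[(268,421),(470,429)],.104).round(4)[:,:2].tolist(),"rod",W(w2,[(258,503),(473,510),(366,506)],.106).round(4)[:,:2].tolist())
print("w2 wall inner bottom/top front",W(w2,[(252,395),(294,347),(458,352),(493,400)],.102).round(4)[:,:2].tolist())
print("guides tips z.04",W(w2,[(262,303),(488,312)],.04).round(4)[:,:2].tolist())
s=cam("scene");d=cam("side")
S=lambda l:np.array(l)/3.3+[200,190]-0.35
cv2.imwrite("pics/c10.png",cv2.resize(s["color"][190:340,300:440,::-1],None,fx=4,fy=4,interpolation=cv2.INTER_CUBIC))
E
```

```text
tray [[0.6619, -0.177], [0.5253, -0.201], [0.5027, -0.061], [0.6396, -0.0396]] [ 0.58235056 -0.11965207  0.032     ]
fin top [[ 0.6019 -0.2554  0.084 ]
 [ 0.5985 -0.2248  0.084 ]]
w2 catches [[0.6632, 0.0631], [0.5166, 0.0695]] rod [[0.6763, 0.1344], [0.5103, 0.1405], [0.5929, 0.1362]]
w2 wall inner bottom/top front [[0.6737, 0.0432], [0.6413, 0.006], [0.528, 0.0097], [0.501, 0.047]]
guides tips z.04 [[0.677, -0.0066], [0.4954, 0.0009]]
```

View pics/c10.png

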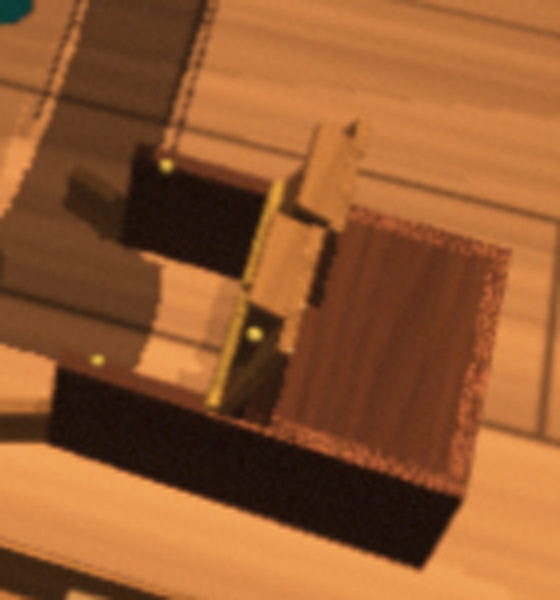

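The locker is confirmed: leaf hinge rod at (245,290), both leaves leaning back. Mouth ≈ (0.590,0.045), yaw ≈ -2.2°. Next I grip the fin.

Emit:
carry_out(steps=[10,-38,0,0,0,9.3,1,10,-38,-50,0,0,9.3,1,10,-38,-100,0,0,9.3,1,10,-38,-145,0,0,9.3,1,10,-38,-180,0,0,9.3,1,10,-38,-196,0,0,9.3,1,10,-38,-196,0,0,9.3,1,10,-38,-196,0,0,9.3,-1,10,-38,-196,0,0,9.3,-1,10,-38,-196,0,0,9.3,-1], squeeze=60)

```text
t: 27.55
ee_pos: [0.6024, -0.2391, 0.0673]
tcp_rot: [-3.14, -0.001, -1.409]
force: [-0.1, -0.3, 0.3]
width: 0.0318
gripper_force: 0.0
```

Emit:
carry_out(steps=[0,0,0,0,0,0,-1,0,0,0,0,0,0,-1,0,0,0,0,0,0,-1,0,0,0,0,0,0,-1])

```text
t: 28.05
ee_pos: [0.6022, -0.2391, 0.0668]
tcp_rot: [-3.141, -0.0, -1.408]
force: [-0.5, -0.2, 3.9]
width: 0.0113
gripper_force: 59.3
```

```bash
python3 - <<'E'
from h import *
o=bot.get_obs();print(o["ee_pos"],o["tcp_rot"],o["force"],o["width"])
c=cam("wrist");bottles(c);save(c,"w11",1.4)
E
```

```text
[ 0.60221022 -0.23906404  0.06677617] [-3.14105506e+00 -4.22449121e-04 -1.40838430e+00] [-0.50323198 -0.21324939  3.89584551] 0.01134080873325201
```

Emit:
carry_out(steps=[-5,0,0,0,0,-2.3,-1,-9,0,0,0,0,-4.6,-1,-14,0,0,0,0,-6.9,-1,-19,0,0,0,0,-9.2,-1,-24,0,0,0,0,-11.5,-1,-24,0,0,0,0,-11.5,-1,-24,0,0,0,0,-11.5,-1])

```text
t: 28.98
ee_pos: [0.5779, -0.2392, 0.0668]
tcp_rot: [3.141, -0.0, -1.609]
force: [-2.3, -0.0, 5.5]
width: 0.0115
gripper_force: 59.7
```

```bash
python3 - <<'E'
from h import *
o=bot.get_obs();print(o["ee_pos"],o["tcp_rot"],o["force"],o["width"])
d=cam("side")
hsv=cv2.cvtColor(d["color"],cv2.COLOR_RGB2HSV);m=cv2.inRange(hsv,(0,0,95),(179,45,255));m[:,370:]=0;m[:195]=0;m[275:]=0
k=max(cv2.findContours(cv2.morphologyEx(m,cv2.MORPH_CLOSE,np.ones((9,9))),0,1)[0],key=cv2.contourArea);h=cv2.convexHull(k)
q=cv2.approxPolyDP(h,.02*cv2.arcLength(h,True),True).reshape(-1,2);print(q.tolist(),onz(d,q,.032)[:,:2].round(3).tolist())
y,x,w,hh=170,230,170,125
cv2.imwrite("pics/d11.png",cv2.resize(d["color"][y:y+hh,x:x+w,::-1],None,fx=4.5,fy=4.5,interpolation=cv2.INTER_CUBIC))
E
```

```text
[ 0.57791619 -0.23919082  0.0667851 ] [ 3.14130689e+00 -4.26714198e-04 -1.60853406e+00] [-2.32702378e+00 -9.71751053e-04  5.52957087e+00] 0.011460742283685809
[[278, 208], [285, 207], [320, 244], [321, 255], [289, 258]] [[0.516, -0.051], [0.533, -0.051], [0.575, -0.188], [0.567, -0.22], [0.503, -0.215]]
```

View pics/d11.png

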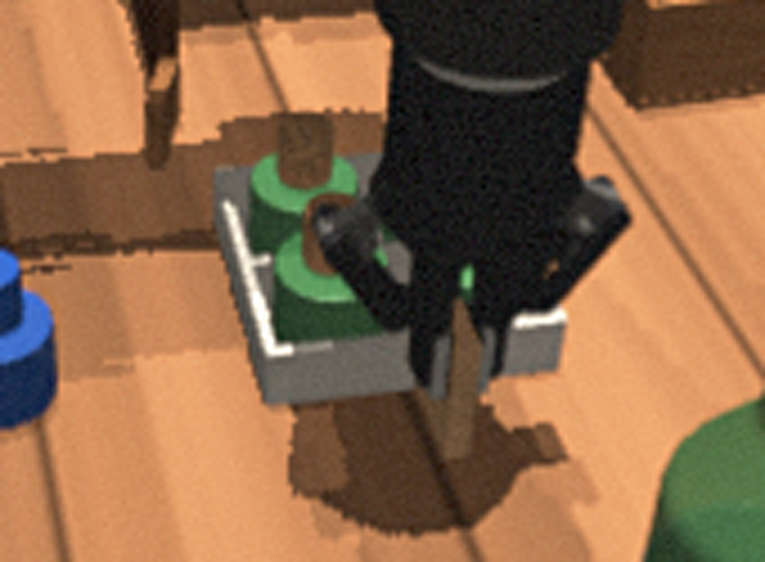

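The tray is now aligned with the locker and holds all four bottles upright, with the gripper on the fin at (455,330). Next I push, watching the force.

Emit:
carry_out(steps=[1,15,0,0,0,0,-1,1,30,0,0,0,0,-1,2,45,0,0,0,0,-1,2,60,0,0,0,0,-1,3,75,0,0,0,0,-1,3,90,0,0,0,0,-1,4,105,0,0,0,0,-1,5,120,0,0,0,0,-1,5,130,0,0,0,0,-1,5,130,0,0,0,0,-1])

```text
t: 30.28
ee_pos: [0.5833, -0.1087, 0.0667]
tcp_rot: [-3.141, -0.0, -1.608]
force: [-1.0, -0.1, 5.0]
width: 0.0111
gripper_force: 59.7
```

Emit:
carry_out(steps=[1,18,0,0,0,0,-1,1,36,0,0,0,0,-1,2,54,0,0,0,0,-1,3,72,0,0,0,0,-1,3,90,0,0,0,0,-1,4,108,0,0,0,0,-1,5,126,0,0,0,0,-1,6,144,0,0,0,0,-1,6,155,0,0,0,0,-1,6,155,0,0,0,0,-1])

```text
t: 31.52
ee_pos: [0.5893, 0.0464, 0.0668]
tcp_rot: [-3.141, 0.0, -1.608]
force: [-1.2, 0.5, 6.4]
width: 0.0111
gripper_force: 59.7
```

Emit:
carry_out(steps=[0,6,0,0,0,0,-1,0,12,0,0,0,0,-1,1,18,0,0,0,0,-1,1,22,0,0,0,0,-1,1,26,0,0,0,0,-1,1,28,0,0,0,0,-1,1,30,0,0,0,0,-1,1,30,0,0,0,0,-1])

```text
t: 32.52
ee_pos: [0.5902, 0.0746, 0.0667]
tcp_rot: [3.142, -0.002, -1.609]
force: [0.1, -5.9, 5.3]
width: 0.0113
gripper_force: 59.6
```

Emit:
carry_out(steps=[0,2,0,0,0,0,-1,0,2,0,0,0,0,-1,0,4,0,0,0,0,-1,0,4,0,0,0,0,-1])

```text
t: 33.02
ee_pos: [0.5891, 0.0752, 0.0667]
tcp_rot: [3.138, -0.008, -1.611]
force: [-4.8, -18.2, 8.3]
width: 0.0114
gripper_force: 60.0
```

It is hard against the back wall: 18 N, with no further travel. I'll unload, release and lift.

Emit:
carry_out(steps=[0,-4,0,0,0,0,-1,0,-5,0,0,0,0,-1,0,-5,0,0,0,0,-0.3,0,-5,0,0,0,0,-0.3,0,-5,0,0,0,0,-0.3,0,-5,10,0,0,0,-0.3,0,-5,40,0,0,0,-0.3,0,-25,90,0,0,0,-0.3,0,-60,140,0,0,0,-1,0,-110,180,0,0,0,-1])

```text
t: 34.28
ee_pos: [0.5902, -0.0292, 0.2488]
tcp_rot: [-3.139, 0.0, -1.607]
force: [1.8, 0.4, 0.2]
width: -0.0
gripper_force: 0.0
```

```bash
python3 - <<'E'
from h import *
o=bot.get_obs();print(o["ee_pos"],o["tcp_rot"],o["force"],o["width"])
c=cam("wrist");s=cam("scene");d=cam("side")
im=lambda c,x,y,w,h:cv2.resize(c["color"][y:y+h,x:x+w,::-1],(400,300),interpolation=cv2.INTER_CUBIC)
cv2.imwrite("pics/m12.png",np.vstack([np.hstack([im(d,235,80,160,120),im(s,290,190,160,120)]),np.hstack([im(c,0,0,560,420),im(c,140,150,320,240)])]))
E
```

```text
[ 0.59017103 -0.0292031   0.24878337] [-3.13860670e+00  4.70833159e-04 -1.60722833e+00] [1.84211227 0.43241603 0.15318523] -2.5268684588341056e-05
```

View pics/m12.png

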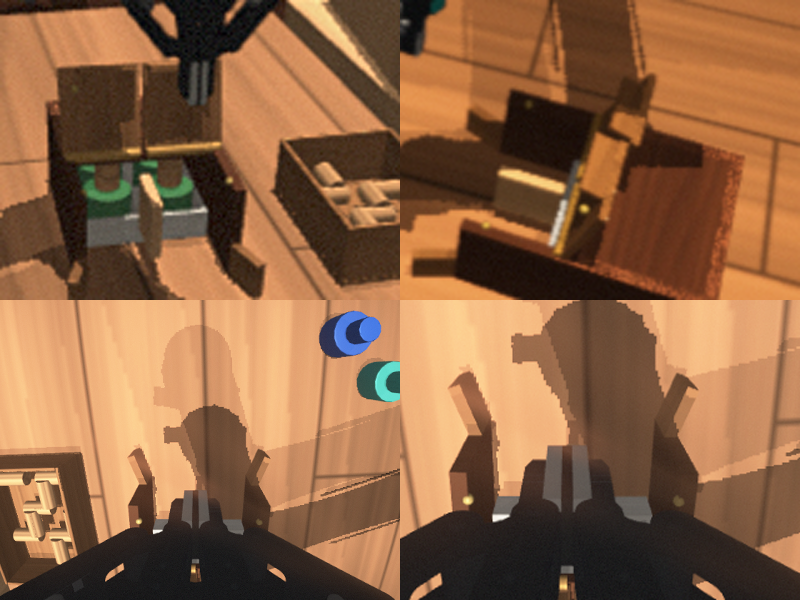

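The tray is home with the fin just inside the mouth, and both leaves are still open, leaning back. Next I pass over the leaves and come down behind them, with the fingers parted so that one pushes on each leaf.

Emit:
carry_out(steps=[0,0,10,0,0,0,-0.3,1,50,10,0,0,0,-0.3,3,105,10,0,0,0,-0.3,5,160,10,0,0,0,-0.3,7,215,10,0,0,0,-0.3,8,259,10,0,0,0,-0.3,8,259,10,0,0,0,-0.3,8,259,-30,0,0,0,-0.3,8,259,-65,0,0,0,-0.3,8,259,-82,0,0,0,-0.3])

```text
t: 35.67
ee_pos: [0.5969, 0.2298, 0.1607]
tcp_rot: [3.138, -0.002, -1.609]
force: [0.6, -0.1, 0.3]
width: 0.0298
gripper_force: 0.0
```

```bash
python3 - <<'E'
from h import *
o=bot.get_obs();print(o["ee_pos"],o["tcp_rot"],o["force"],o["width"],bot.tip_extent)
E
```

```text
[0.59691725 0.2297701  0.16067523] [ 3.13824898e+00 -2.32364730e-03 -1.60884243e+00] [ 0.55719313 -0.14403018  0.33790176] 0.029835004742065258 0.017
```

Emit:
carry_out(steps=[0,-15,0,0,0,0,-0.3,-1,-30,0,0,0,0,-0.3,-2,-45,0,0,0,0,-0.3,-2,-60,0,0,0,0,-0.3,-3,-74,0,0,0,0,-0.3,-3,-74,0,0,0,0,-0.3])

```text
t: 36.42
ee_pos: [0.5968, 0.1552, 0.1684]
tcp_rot: [-3.134, 0.003, -1.61]
force: [-0.7, 1.3, 12.4]
width: 0.0298
gripper_force: 0.0
```

Emit:
carry_out(steps=[0,0,6,0,0,0,-0.3,0,0,14,0,0,0,-0.3,0,0,14,0,0,0,-0.3,0,0,14,0,0,0,-0.3])

```text
t: 36.92
ee_pos: [0.5948, 0.1562, 0.1769]
tcp_rot: [3.141, -0.0, -1.609]
force: [-0.5, 0.8, -0.8]
width: 0.0297
gripper_force: 0.0
```

```bash
python3 - <<'E'
from h import *
o=bot.get_obs();print(o["ee_pos"],o["force"],o["moment"])
c=cam("scene")
# where should leaf free edge (theta) project; test edge rows along x for gold/wood: dump expected px
for th in (1.2,1.57,1.9):
    yl=.092-.092*np.cos(th);z=.102+.092*np.sin(th)
    print(th,proj(c,[(.590+.0384*yl+x,.045+yl-.038*x,z) for x in(-.08,0,.08)]).round().tolist())
E
```

```text
[0.5948397  0.1561806  0.17687351] [-0.53725794  0.75394526 -0.82461891] [ 0.02190536 -0.05554692  0.03518145]
1.2 [[361.0, 212.0], [352.0, 239.0], [343.0, 268.0]]
1.57 [[375.0, 214.0], [368.0, 241.0], [359.0, 271.0]]
1.9 [[388.0, 219.0], [381.0, 246.0], [373.0, 277.0]]
```

Emit:
carry_out(steps=[0,-10,1,0,0,0,-0.3,-1,-20,2,0,0,0,-0.3,-1,-30,1,0,0,0,-0.3,-1,-39,0,0,0,0,-0.3,-2,-48,-3,0,0,0,-0.3,-2,-55,-7,0,0,0,-0.3,-2,-62,-12,0,0,0,-0.3,-2,-68,-17,0,0,0,-0.3,-2,-68,-17,0,0,0,-0.3])

```text
t: 38.1
ee_pos: [0.5927, 0.0875, 0.1596]
tcp_rot: [3.14, -0.001, -1.61]
force: [0.5, -0.1, 0.6]
width: 0.0302
gripper_force: 0.0
```

Emit:
carry_out(steps=[0,-5,-6,0,0,0,-0.3,0,-10,-11,0,0,0,-0.3,0,-13,-16,0,0,0,-0.3,0,-16,-21,0,0,0,-0.3,0,-18,-25,0,0,0,-0.3,0,-18,-25,0,0,0,-0.3])

```text
t: 38.85
ee_pos: [0.5934, 0.0712, 0.1371]
tcp_rot: [-3.139, 0.002, -1.608]
force: [-3.7, 5.1, 7.6]
width: 0.0295
gripper_force: 3.9
```

```bash
python3 - <<'E'
from h import *
o=bot.get_obs();print(o["ee_pos"],o["force"],o["moment"])
c=cam("scene");old=cv2.imread("pics/c10.png")[:,:,::-1]
old=cv2.resize(old,(140,150),interpolation=cv2.INTER_AREA)
def at(P):
    u=proj(c,P).round().astype(int)
    return [(tuple(p),old[p[1]-190,p[0]-300].tolist(),c["color"][p[1],p[0]].tolist()) for p in u]
L=lambda x,y,z:(.590+.0384*y+x,.045+y-.038*x,z)
print("roof under old leaf",at([L(x,.105,.102) for x in(-.06,-.04,.04,.06)]))
print("leaf near shut",at([L(x,.04,.102+.008+.15*.05) for x in(-.065,-.05,.05,.065)]))
E
```

```text
[0.59335238 0.07121007 0.13713212] [-3.65164913  5.11792642  7.63537064] [ 1.49370797  1.18286888 -0.04450204]
roof under old leaf [((np.int64(372), np.int64(245)), [194, 116, 55], [32, 15, 11]), ((np.int64(371), np.int64(251)), [205, 126, 60], [33, 17, 10]), ((np.int64(363), np.int64(279)), [68, 40, 18], [116, 58, 34]), ((np.int64(361), np.int64(286)), [64, 38, 18], [114, 56, 32])]
leaf near shut [((np.int64(348), np.int64(232)), [101, 52, 29], [35, 21, 12]), ((np.int64(346), np.int64(237)), [29, 15, 7], [33, 24, 14]), ((np.int64(335), np.int64(271)), [74, 44, 23], [99, 58, 26]), ((np.int64(333), np.int64(276)), [124, 74, 41], [178, 105, 49])]
```

Emit:
carry_out(steps=[0,0,-4,0,0,0,-0.3,0,0,-8,0,0,0,-0.3,0,0,-12,0,0,0,-0.3,0,0,-15,0,0,0,-0.3,0,0,-15,0,0,0,-0.3])

```text
t: 39.52
ee_pos: [0.5935, 0.0701, 0.1262]
tcp_rot: [-3.138, -0.0, -1.608]
force: [-13.4, 1.5, 25.9]
width: 0.0299
gripper_force: 13.0
```

Emit:
carry_out(steps=[0,0,15,0,0,0,-0.3,0,0,50,0,0,0,-0.3,0,-10,100,0,0,0,-0.3,0,-30,150,0,0,0,-0.3,0,-40,170,0,0,0,-0.3,0,-40,170,0,0,0,-0.3,0,-40,170,0,0,0,-0.3])

```text
t: 40.4
ee_pos: [0.5927, 0.0305, 0.2882]
tcp_rot: [3.139, -0.0, -1.609]
force: [0.8, -0.7, -0.9]
width: 0.0298
gripper_force: 0.0
```

```bash
python3 - <<'E'
from h import *
o=bot.get_obs();print(o["ee_pos"],o["force"],o["t"])
L=lambda x,y,z:(.590+.0384*y+x,.045+y-.038*x,z)
c=cam("wrist");save(c,"w13",1.4);s=cam("scene");d=cam("side");save(s,"s13");save(d,"d13")
for x in(-.06,-.03,.03,.06):
    # profile along y_l from -25mm to +130mm at z=.110
    ys=np.arange(-.03,.12,.006); u=proj(c,[L(x,y,.110) for y in ys]).round().astype(int)
    print(x,[int(c["color"][p[1],p[0]].sum()) if 0<=p[1]<420 and 0<=p[0]<560 else -1 for p in u])
for n,cc in(("side",d),("scene",s)):
  for x in(-.06,-.03,.03,.06):
    # vertical profile along free-edge column at y_l=0..: z from .03 to .2 at y_l=.0
    zs=np.arange(.05,.2,.006); u=proj(cc,[L(x,0,z) for z in zs]).round().astype(int)
    print(n,x,[int(cc["color"][p[1],p[0]].sum()) for p in u])
E
```

```text
[0.59266879 0.03054806 0.28815189] [ 0.81629218 -0.74602766 -0.93821532] 40.4
-0.06 [221, 193, 196, 148, 215, 212, 231, 240, 244, 232, 227, 229, 209, 219, 208, 205, 213, 162, 153, 157, 151, 136, 118, 103, 111]
-0.03 [247, 255, 252, 248, 200, 192, 214, 211, 213, 210, 201, 205, 205, 211, 197, 187, 186, 178, 207, 185, 165, 156, 178, 212, 196]
0.03 [269, 260, 258, 249, 210, 269, 300, 321, 328, 509, 510, 508, 500, 509, 511, 501, 501, 624, 623, 618, 635, 320, 345, 329, 305]
0.06 [217, 216, 335, 198, 247, 504, 493, 519, 523, 517, 519, 512, 515, 510, 507, 507, 179, 175, 187, 255, 298, 289, 136, 126, 121]
side -0.06 [188, 268, 274, 264, 258, 196, 138, 142, 145, 130, 105, 117, 120, 128, 112, 137, 120, 168, 102, 97, 90, 81, 207, 195, 184, 204]
side -0.03 [180, 259, 255, 261, 262, 188, 136, 142, 133, 144, 92, 142, 127, 130, 131, 130, 133, 184, 220, 224, 197, 198, 195, 194, 188, 209]
side 0.03 [185, 276, 262, 249, 256, 198, 138, 121, 133, 131, 166, 228, 380, 373, 337, 348, 349, 493, 276, 212, 197, 206, 296, 219, 269, 401]
side 0.06 [63, 17, 79, 80, 63, 136, 122, 156, 161, 109, 343, 332, 378, 375, 393, 392, 378, 381, 414, 408, 402, 419, 426, 436, 438, 429]
scene -0.06 [104, 93, 93, 99, 118, 114, 148, 151, 205, 261, 314, 335, 302, 337, 374, 371, 358, 353, 244, 228, 307, 312, 313, 295, 303, 314]
scene -0.03 [161, 118, 113, 97, 109, 100, 111, 99, 100, 94, 102, 222, 279, 348, 384, 427, 420, 374, 369, 372, 367, 382, 381, 384, 376, 239]
scene 0.03 [330, 330, 294, 192, 189, 181, 182, 173, 141, 164, 146, 134, 129, 119, 120, 145, 223, 343, 366, 359, 224, 130, 113, 113, 100, 192]
scene 0.06 [62, 83, 125, 181, 342, 340, 348, 351, 344, 350, 267, 127, 109, 79, 116, 125, 113, 112, 120, 131, 122, 123, 127, 220, 346, 364]
```

In the side view the skirts lie at z ≈ 0.08–0.11 at the mouth for both leaves, so they look shut. To be sure, I'll press each one separately.

Emit:
carry_out(steps=[-45,36,-20,0,0,0,-1,-45,36,-70,0,0,0,-1,-45,36,-115,0,0,0,-1,-45,36,-143,0,0,0,-1,-45,36,-153,0,0,0,-1,-45,36,-158,0,0,0,-1,-45,36,-163,0,0,0,-1,-45,36,-167,0,0,0,-1,-45,36,-169,0,0,0,-1,-45,36,-169,0,0,0,-1])

```text
t: 41.8
ee_pos: [0.5489, 0.0663, 0.1266]
tcp_rot: [-3.137, 0.001, -1.608]
force: [-10.5, 1.1, 18.2]
width: -0.0003
gripper_force: 9.4
```

Emit:
carry_out(steps=[0,0,15,0,0,0,-1,0,0,40,0,0,0,-1,43,-2,40,0,0,0,-1,86,-3,40,0,0,0,-1,86,-3,26,0,0,0,-1,86,-3,15,0,0,0,-1,86,-3,8,0,0,0,-1,86,-3,3,0,0,0,-1,86,-3,0,0,0,0,-1,86,-3,0,0,0,0,-1])

```text
t: 43.05
ee_pos: [0.6337, 0.0632, 0.1267]
tcp_rot: [-3.138, -0.0, -1.608]
force: [-10.8, 1.4, 17.1]
width: -0.0
gripper_force: 8.5
```

Emit:
carry_out(steps=[0,0,15,0,0,0,-1,0,-10,60,0,0,0,-1,-20,-40,110,0,0,0,-1,-40,-80,150,0,0,0,-1,-40,-100,150,0,0,0,-1,-40,-100,150,0,0,0,-1])

```text
t: 43.8
ee_pos: [0.5937, -0.0377, 0.2716]
tcp_rot: [-3.141, 0.001, -1.611]
force: [0.2, -0.2, 0.5]
width: 0.0001
gripper_force: 0.0
```

```bash
python3 - <<'E'
from h import *
o=bot.get_obs();print(o["ee_pos"],o["force"],o["t"])
L=lambda x,y,z:(.590+.0384*y+x,.045+y-.038*x,z)
d=cam("side");s=cam("scene")
for x in(-.07,-.05,-.02,.02,.05,.07):
    zs=np.arange(.070,.122,.003); u=proj(d,[L(x,0,z) for z in zs]).round().astype(int)
    print(x,[int(d["color"][p[1],p[0]].sum()) for p in u])
for n,c in(("side",d),("scene",s)):
    hsv=cv2.cvtColor(c["color"],cv2.COLOR_RGB2HSV)
bottles(d)
print("wine cap",onz(d,[(593/1.4,303/1.4)],.3)[0],d["color"][216,423],"cup",d["color"][335,317])
E
```

```text
[ 0.5937481  -0.03773546  0.27164102] [ 0.20285067 -0.19337739  0.47849278] 43.8
-0.07 [282, 263, 257, 245, 200, 140, 131, 139, 128, 128, 128, 142, 137, 156, 150, 125, 126, 125]
-0.05 [254, 260, 278, 210, 153, 146, 140, 111, 145, 123, 125, 133, 148, 142, 154, 140, 142, 118]
-0.02 [174, 206, 185, 172, 167, 131, 141, 125, 142, 140, 117, 132, 118, 127, 132, 112, 120, 114]
0.02 [273, 274, 278, 170, 131, 152, 142, 128, 141, 141, 178, 122, 151, 253, 355, 355, 372, 378]
0.05 [65, 32, 72, 153, 164, 143, 152, 111, 139, 137, 171, 144, 130, 304, 400, 393, 383, 372]
0.07 [69, 69, 76, 57, 40, 53, 51, 76, 70, 80, 99, 119, 164, 405, 392, 384, 377, 361]
bottle [ 0.5901 -0.4619] uv [380. 364.] wid 0.071 box (360, 346, 46, 33)
bottle [ 0.7104 -0.3085] uv [406. 279.] wid 0.114 box (373, 228, 60, 95)
bottle [-0.1382  1.0021] uv [72. 80.] wid 0.193 box (50, 66, 45, 29)
bottle [0.004  1.0015] uv [107.  77.] wid 0.081 box (98, 65, 19, 25)
bottle [-0.3292  1.9226] uv [70. 31.] wid 0.449 box (35, 17, 72, 29)
bottle [0.2552 1.9211] uv [169.  25.] wid 0.093 box (162, 14, 15, 24)
wine cap [ 0.60258293 -0.44384328  0.3       ] [213  58  52] cup [116 106  99]
```

Both leaves stopped at the same height (tip 0.110 m, the shut level) under about 17 N, and the skirts sit at 0.08 m. The wine bottle and the bowl are where they were, so I'm handing in.

```bash
python3 -c "
from h import *
print(ticket.finish_job())"
```

```text
the job is handed in; nothing more can be done
None
```

I handed the job in at about 44 s: all four green bottles were placed in the tray, the tray was pushed against the locker's back wall, and both cover leaves were pressed to their shut height. No verdict came back.

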